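# Refit a gas hob's knob and hold the tap in

## Task

The small black knob that was washed belongs on the bare spindle of the two-burner gas hob. Turn it so that the flat in its bore meets the flat of the spindle and push it fully home, press the spindle all the way in, and while it is pressed turn it a quarter turn anticlockwise (seen from above) from off to the large-flame mark. Finish like that, still gripping the knob and keeping it pressed fully in as one does until the flame safeguard takes over, and do not disturb the pan or the other things standing about.

Things in the scene. Friction and masses are not known exactly. Their poses are not given: they have to be found in the camera images.
- knob_centre (a point): Loose black cooker knob on the worktop left of the hob, bore down, 45 g, 34 mm high: round skirt 45 mm across, 12.5 mm high, under a grip bar 12 mm thick, 43 mm long, from 12.5 to 34 mm up. One end of the bar is a wedge nose with a white line (pointer), the other blunt. Point on the axis half-way up (17 mm). z up, x along the bar to the pointer, y across the bar: grip its parallel sides across y.
- knob_bore (a point): Mouth of the blind bore at the centre of the knob's underside; same axes. The bore is D-shaped, 12.8 mm across, 14 mm deep, with a 1.4 mm bevel at the mouth. Its flat is 2.4 mm from the axis, on the pointer's side. It goes onto the spindle only with this x along the spindle_tip's x, to within about 0.1 rad.
- spindle_tip (a point): Centre of the upper end of the hob's bare brass spindle, 75 mm above the worktop when not pressed. D-shaft 12 mm across, its one flat 2 mm from the axis, the last 3 mm tapered. z up, x square out of the flat. Knob home: the bore's roof rests on this end, so knob_centre is 3 mm above it. Turning, the spindle lags the knob by about 0.2 rad of play, so turn the knob a little farther.
- tap_bezel (a point): Centre of the round dark bezel (66 mm across, 3 mm thick) that the bare spindle stands 22 mm out of; the left or the right of two alike on the hob's front strip, 130 mm apart. The other has an identical knob in place, at off. x points to the off dot (to the hob's back; the spindle's flat faces it at off), y to the large-flame mark, the small-flame mark is at -x.
- spindle_push (a joint): How far the bare spindle is pressed in, m: 0 out, 0.006 fully in at its stop. A spring pushes it out with about 4 N at 0 and 9 N at 0.006.
- spindle_turn (a joint): Turn of the bare spindle, rad: 0 off (start), growing anticlockwise seen from above; 1.57 is the large-flame mark, 3.3 the stop past the small-flame mark. A safety catch holds it at off (within 0.2 rad) unless pressed in by over 4 mm. Turns with 0.03 N m of friction and stays where it is left.
- hob: Steel table-top gas hob, fixed, 400 mm deep (its x, towards its back) by 260 mm wide (its y), top plate 50 mm above the worktop; origin at the centre of its underside. Both taps are 150 mm in front of its centre, 65 mm left and right of the middle line. Black pan supports begin 52 mm behind the taps' axes and reach 89 mm above the worktop.
- pan_centre (a point): Steel milk pan 126 mm across, 74 mm high, on the rear burner, black handle to the right; centre half-way up. Leave it alone.
- spice_f_centre (a point): Spice jar with green lid, 46 mm across, 106 mm high, behind the knob's place; centre half-way up. Leave it alone.
- timer_centre (a point): Red and white wind-up kitchen timer, 63 mm across, 48 mm high; centre half-way up. Leave it alone.
- tin_beans_centre (a point): Food tin 75 mm across, 58 mm high; centre half-way up. Leave it alone.

How it is judged:
By the outcome, as a careful person would: the job done as asked, in the order asked, and still so for the second after the job is handed in, while the arm keeps its last pose, push and grip.
It also fails if it takes over 48 s, if anything falls off the work surface, if the arm or the gripper's body presses on something with over 40 N, if the wrist force passes 120 N, or if a joint passes its speed limit or range.

## Robot

A 6-joint arm with a two-finger parallel gripper is mounted at the origin on a cart in front of the work surface, level with it; the furniture and walls round the work are solid. World frame = base frame: x ahead of the robot, y to its left, z up, the work surface at z = 0. Lengths are in m, angles in rad, forces in N, time in s.
With the tool pointing down it reaches from about 0.375 to 0.9 m from the base axis. Payload 3.1 kg.
Tool frame: the origin (TCP) lies on the centre line of the jaws, within the pads' length; the fingertips stand robot.tcp_to_tips ahead of it and the grasp point (between the pads) lies 3 mm ahead of it (robot.tcp_to_tips is the distance from the TCP to the fingertips, in m); z points along the fingers, y is the line along which they close (so a half turn about z gives the same grasp; the last joint's range is limited). The gripper opens to 87 mm and grips with 3 to 60 N. Pads are 19 mm wide; open, the fingers measure 117 mm over their backs; the gripper's body (75 mm by 190 mm) begins 51 mm behind the grasp point.
Start: joints at [-1.381, 0.527, 1.433, -0, 1.181, -0.178], TCP at [0.225, -0.583, 0.245] pointing down, gripper open.
Joint ranges: [-3.08, 3.08], [-0.75, 2.2], [0.22, 2.44], [-1.43, 4.57], [0, 2.65], [-2.85, 2.85]. Speed limits (rad/s): [2.79, 2.79, 3.14, 3.14, 3.14, 3.14].

## Interface

Orientations are given as a unit quaternion [x, y, z, w].
In Python, from rig import robot gives the robot as it stands. The module is installed in compiled form; this text tells all that it offers.
- The arm moves only by the shell command python3 -m jog 'ROWS' [FORCE]. ROWS is JSON, one flat list of numbers, 5 for each row, row after row: the finger opening in m, from 0 to 0.087, then the shift along the tool's x, y, z in m, then the turn about the tool's z in units of 10 degrees (1.0 is 10 degrees). In form: [claw, x, y, z, roll, claw, x, y, z, roll, ...]. A call has 1 to 20 rows; each row shifts and turns the commanded pose from where the row before left it, along the tool's axes as they then stand; what a row does not reach is not made up. A row lasts 1/8 s, in which the tool goes at most 62.5 mm and 10.7 degrees, less where a joint would pass 70% of its speed; a pose out of reach is approached as far as the arm can. A call with a gripper value outside its range is refused whole. The fingers move at their own pace and stop on an object; FORCE is the grip in N (left out, the last holds). Time passes only in rows, so rows that do not move let the fingers close. It gives the time, the measured TCP pose, the force, the opening and the grip force at its end, in the units of the state.
- robot.get_obs(): the state, without advancing time (a new reading comes with each control period).
- robot.camera(name): name is "scene" or "side" or "wrist"; returns the picture (400x640x3 uint8, blue, green, red); there is no depth.
- robot.camera_model(name): a dict with "fx", "fy", "cx", "cy" (pixels), "R" (3x3) and "t" (3): a world point X has camera coordinates R X + t; the wrist camera has in their place "tool_from_camera" (4x4, takes a point from camera to tool coordinates, whose origin is the TCP and whose axes are the flange's). Camera axes: x right, y down, z forward; pixel columns grow to the right and rows downward; lengths in m; the calibration is good to about 2 mm. A picture is of the moment at which its call begins: read the wrist's pose just before it. camera_model takes no time and is no camera call.
- robot.hand_in(): hands the job in; it is judged then, once.
Trained networks look in the newest picture that a camera, given by its name, has taken for a name from the list of things; names that differ only in an ending like _2 or _b are one class to them, and where a whole thing is asked for, a point or a joint stands for the part that bears it (a point fixed in the world has none). Each returns a list of dicts, best first, with "conf" (0 to 1); they miss things now and then, are a little off and sometimes report something else, mostly with a low value. They report only what shows in the picture. A call takes as long as a camera call.
- robot.look_for(camera, label): "extent" ([centre column, centre row, width, height] in pixels, round what is visible of it).
- robot.outline_of(camera, label): "region" (400x640 bool, what is visible of it) and "extent" ([centre column, centre row, width, height] in pixels, round what is visible of it).
The state is a dict: "time": time; "q": joint angles; "joint_velocities": joint speeds; "joint_torque": joint torques, N m; "position": TCP position; "tool_rot": TCP orientation; "ft_force": force on the tool from outside, world axes, zero at the start; "moment": the same for the moment, N m; "grip_width": finger opening in m; "grip_force": force on a finger pad.
Only numpy, scipy, OpenCV 4.12 (cv2) and the standard library are available. Lean on these libraries where they do the work, as an engineer would, in place of code of your own. Each camera call takes 0.05 s, during which the arm holds its last target. There are 200 camera calls.

## Working session

There is one attempt and no reset: what is moved stays moved. The work goes in short steps, Python scripts to look and compute and a shell command to move; the robot and the scene stay as the last step left them, time stands still between calls to the robot, and variables do not carry over. Pictures are saved under pics/ and viewed, at most 10 in all, crops included, and the job is handed in when it is done.

```bash
mkdir -p pics; cat > h.py <<'E'
from rig import robot
import numpy as np, cv2
from scipy.spatial.transform import Rotation as Ro
def ray(cam,u,v,obs=None):
    m=robot.camera_model(cam); d=np.array([(u-m['cx'])/m['fx'],(v-m['cy'])/m['fy'],1.])
    if cam!='wrist':
        R=np.array(m['R']);return -R.T@np.array(m['t']),R.T@d
    T=np.array(m['tool_from_camera']);o=obs or robot.get_obs();Rt=Ro.from_quat(o['tool_rot']).as_matrix()
    return np.array(o['position'])+Rt@T[:3,3],Rt@T[:3,:3]@d
def at(cam,u,v,z,obs=None):
    o,d=ray(cam,u,v,obs);return o+d*(z-o[2])/d[2]
def proj(cam,P,obs=None):
    m=robot.camera_model(cam);P=np.array(P,float)
    if cam!='wrist': c=np.array(m['R'])@P+np.array(m['t'])
    else:
        T=np.array(m['tool_from_camera']);o=obs or robot.get_obs();Rt=Ro.from_quat(o['tool_rot']).as_matrix()
        c=T[:3,:3].T@(Rt.T@(P-np.array(o['position']))-T[:3,3])
    return np.array([m['fx']*c[0]/c[2]+m['cx'],m['fy']*c[1]/c[2]+m['cy']])
E
python3 - <<'E'
from h import *
np.set_printoptions(precision=4,suppress=True)
print(robot.tcp_to_tips, robot.get_obs())
for c in ['scene','side']:
    cv2.imwrite(f'pics/{c}0.png',robot.camera(c))
    for l in ['knob_centre','spindle_tip','tap_bezel','hob','timer_centre','tin_beans_centre','spice_f_centre','pan_centre']:
        print(c,l,[(round(r['conf'],2),np.round(r['extent'],1).tolist()) for r in robot.look_for(c,l)[:3]])
for c in ['scene','side','wrist']: print(robot.camera_model(c))
E
```

```text
0.022 {'time': 0.0, 'q': array([-1.3815,  0.5284,  1.4339, -0.    ,  1.1814, -0.1785]), 'joint_velocities': array([ 0.0002,  0.0016, -0.0004, -0.0019,  0.0003,  0.0007]), 'joint_torque': array([ -0.0003, -44.004 , -17.6593,   0.0632,   0.0583,  -0.0002]), 'position': array([ 0.2246, -0.5825,  0.2436]), 'tool_rot': array([ 0.9831,  0.1829, -0.    , -0.0011]), 'ft_force': array([-0.357 ,  0.1141,  0.0298]), 'moment': array([-0.0277, -0.0026,  0.0242]), 'grip_force': 0.0, 'grip_width': 0.08679386371331561}
scene knob_centre [(0.8, [310.6, 294.4, 28.8, 32.8])]
scene spindle_tip [(0.62, [399.8, 201.8, 5.9, 7.7])]
scene tap_bezel [(0.7, [399.8, 207.1, 28.5, 18.2])]
scene hob [(0.71, [349.6, 196.4, 196.5, 102.9])]
scene timer_centre [(0.77, [245.9, 271.9, 29.1, 32.4])]
scene tin_beans_centre [(0.93, [243.5, 232.5, 36.3, 45.0])]
scene spice_f_centre [(0.72, [276.2, 231.2, 25.1, 60.7])]
scene pan_centre [(0.57, [308.4, 140.9, 52.5, 60.2])]
side knob_centre [(0.67, [282.3, 200.8, 13.6, 19.3])]
side spindle_tip []
side tap_bezel [(0.93, [271.2, 258.6, 29.3, 24.9])]
side hob [(0.77, [360.2, 287.
[... 364 characters left out ...]
.8182, -0.5746, -0.0211],
       [-0.2466,  0.3838, -0.8899],
       [ 0.5194, -0.7229, -0.4557]]), 't': array([0.5403, 0.2332, 0.6965])}
{'fx': 371.6837302663329, 'fy': 371.6837302663329, 'cx': 325.6490245903157, 'cy': 202.6328064297098, 'R': array([[ 0.9949, -0.0999,  0.0133],
       [-0.0411, -0.5233, -0.8512],
       [ 0.092 ,  0.8463, -0.5247]]), 't': array([-0.6127,  0.151 ,  0.8005])}
{'fx': 350.49793946541257, 'fy': 350.49793946541257, 'cx': 316.21570706918334, 'cy': 201.8372522572086, 'tool_from_camera': array([[-0.0009, -0.9581, -0.2864,  0.0791],
       [ 1.    , -0.001 ,  0.    , -0.0005],
       [-0.0003, -0.2864,  0.9581, -0.1395],
       [ 0.    ,  0.    ,  0.    ,  1.    ]])}
```

```bash
python3 - <<'E'
from h import *
np.set_printoptions(precision=4,suppress=True)
a=cv2.resize(cv2.imread('pics/scene0.png')[100:330,180:480],None,fx=2.6,fy=2.6,interpolation=cv2.INTER_CUBIC)
cv2.imwrite('pics/s0c.png',a)
for n,c,u,v,z in [('knob','scene',310.6,294.4,.015),('tip','scene',399.8,201.8,.07),('bezel','scene',399.8,207.1,.053),('bezel','side',271.2,258.6,.053),('timer','scene',245.9,271.9,.024),('tin','scene',243.5,232.5,.029),('spice','scene',276.2,231.2,.053),('pan','scene',308,141,.12),('knobside','side',282.3,200.8,.017)]:
    print(n,at(c,u,v,z))
E
```

```text
knob [0.5135 0.2341 0.015 ]
tip [ 0.4904 -0.0569  0.07  ]
bezel [ 0.4928 -0.0641  0.053 ]
bezel [ 0.496  -0.0581  0.053 ]
timer [0.642  0.2579 0.024 ]
tin [0.7328 0.1679 0.029 ]
spice [0.6535 0.1551 0.053 ]
pan [ 0.7866 -0.1357  0.12  ]
knobside [0.5175 0.2299 0.017 ]
```

View pics/s0c.png

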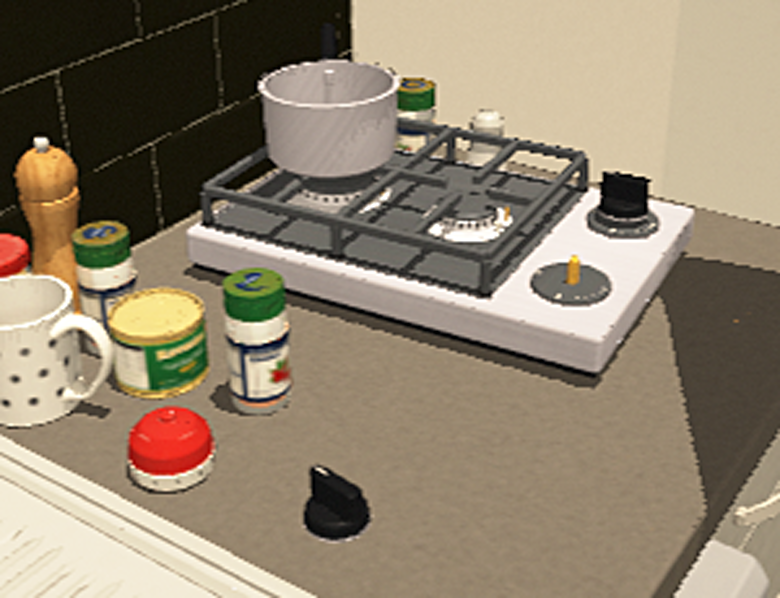

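The picture shows the loose knob near (310,294), with its pointer towards the upper left. The bare spindle is on the left tap at (400,205), and the timer, tin and spice jar are well behind the knob. I'll hover over the spindle next.

```bash
python3 -m jog '[0.087,0.02,-0.018,0,0, 0.087,0.038,-0.034,0,0, 0.087,0.038,-0.034,0,0, 0.087,0.038,-0.034,0,0, 0.087,0.038,-0.034,0,0, 0.087,0.038,-0.034,0,0, 0.087,0.038,-0.034,0,0, 0.087,0.038,-0.034,0,0, 0.087,0.038,-0.034,0,0, 0.087,0.038,-0.034,0,0, 0.087,0.038,-0.034,0,0, 0.087,0.025,-0.022,0,0.6, 0.087,0.014,-0.012,0,1.0, 0.087,0,0,0,0.5, 0.087,0,0,0,0, 0.087,0,0,0,0]'
python3 - <<'E'
from h import *
np.set_printoptions(precision=4,suppress=True)
o=robot.get_obs();im=robot.camera('wrist');cv2.imwrite('pics/w1.png',im)
print(o['position'],o['tool_rot'],o['q'])
for l,z in [('spindle_tip',.07),('tap_bezel',.053),('knob_centre',.08),('hob',.05)]:
    for r in robot.look_for('wrist',l)[:2]: print(l,r['conf'],r['extent'],at('wrist',*r['extent'][:2],z,o))
E
```

```text
time: 2.9
position: [0.495, -0.0607, 0.2446]
tool_rot: [1.0, 0.001, 0.0, 0.0]
ft_force: [-0.2, 0.6, 0.5]
grip_width: 0.0871
grip_force: 0.0
[ 0.495  -0.0607  0.2446] [1.     0.0011 0.     0.    ] [-0.3465  0.3583  1.7435  0.      1.0397  1.2221]
spindle_tip 0.65 [319.3, 187.3, 13.2, 7.4] [ 0.4941 -0.063   0.07  ]
tap_bezel 0.97 [319.4, 181.1, 68.4, 67.1] [ 0.496  -0.0632  0.053 ]
tap_bezel 0.36 [317.4, 187.3, 9.8, 11.5] [ 0.4898 -0.0613  0.053 ]
knob_centre 0.62 [45.1, 150.5, 46.2, 42.2] [0.5292 0.1751 0.08  ]
knob_centre 0.25 [318.5, 181.6, 71.2, 65.5] [ 0.5018 -0.0621  0.08  ]
hob 0.97 [383.8, 116.0, 314.9, 230.1] [ 0.5572 -0.1227  0.05  ]
```

View pics/w1.png

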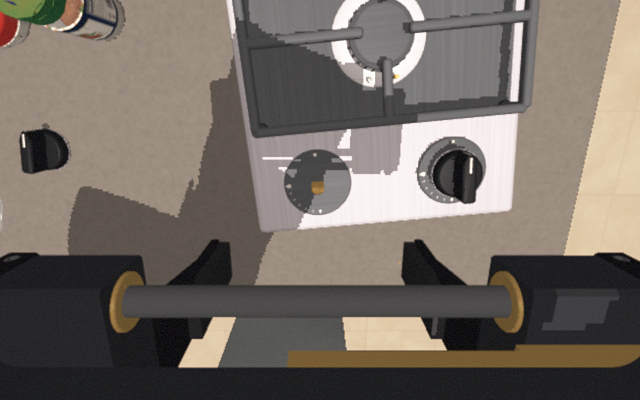

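The wrist picture shows the bare spindle at (319,187) in its bezel at (319,181). The other knob is at (460,170), and the loose knob is at (45,150) with its pointer to the left. The hob's front edge runs (262,231)-(512,211), so the hob is slightly yawed.

```bash
python3 - <<'E'
from h import *
np.set_printoptions(precision=4,suppress=True)
o=robot.get_obs()
W=lambda u,v,z:at('wrist',u,v,z,o)
# front edge fit on w1.png
g=cv2.cvtColor(cv2.imread('pics/w1.png'),cv2.COLOR_BGR2GRAY).astype(int)
pts=[]
for u in range(340,505,5):
    c=g[190:250,u]; d=c[:-2]-c[2:]; pts.append((u,190+np.argmax(d)+1))
P=np.array([W(u,v,.05)[:2] for u,v in pts]); s=np.polyfit(P[:,1],P[:,0],1)
r=P[:,0]-np.polyval(s,P[:,1]); s=np.polyfit(P[abs(r)<.002,1],P[abs(r)<.002,0],1)
print('yaw from front edge',-np.arctan(s[0]), (abs(r)<.002).sum(), 'front x at y=-.06',np.polyval(s,-.062))
a=W(319.4,181.1,.053);b=W(452,170,.053);d=a-b;print(a,b,np.linalg.norm(d),'yaw bezels',np.arctan2(-d[0],d[1]))
# bezel ellipse via outline
for r in robot.outline_of('wrist','tap_bezel')[:1]:
    m=r['region'].astype(np.uint8);c,_=cv2.findContours(m,0,2);c=max(c,key=cv2.contourArea)
    q=np.array([W(*p[0],.053)[:2] for p in cv2.convexHull(c)],np.float32);print('bezel circle',cv2.minEnclosingCircle(q),cv2.fitEllipse(q))
print('knob',W(45,150.5,.015))
E
cd pics; python3 -c "
import cv2
a=cv2.imread('w1.png');b=cv2.resize(a[130:235,260:380],None,fx=5,fy=5,interpolation=2);cv2.imwrite('w1c.png',b)"
```

```text
yaw from front edge 0.8095036850182432 1 front x at y=-.06 0.29574477993760556
[ 0.496  -0.0633  0.053 ] [ 0.5069 -0.1905  0.053 ] 0.12770437500269918 yaw bezels 0.08575603683162264
bezel circle ((0.4945661425590515, -0.06147183105349541), 0.03295937180519104) ((0.4946464002132416, -0.06143145263195038), (0.06498686224222183, 0.06547368317842484), 16.726085662841797)
knob [0.52   0.2253 0.015 ]<stdin>:11: RankWarning: Polyfit may be poorly conditioned
```

View pics/w1c.png

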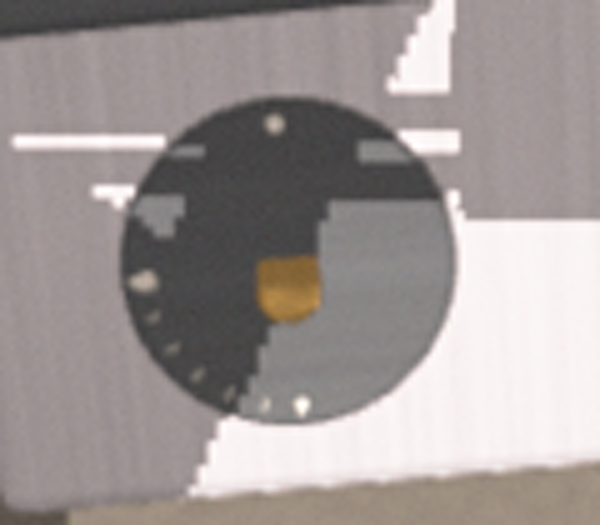

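```bash
python3 - <<'E'
from h import *
np.set_printoptions(precision=4,suppress=True)
o=robot.get_obs()
W=lambda u,v,z:at('wrist',u,v,z,o)
a,b,l=W(315,155,.053),W(320.4,211.2,.053),W(288.8,186.4,.053)
d=a-b;print('marks yaw',np.arctan2(d[1],d[0]),(a+b)/2,np.linalg.norm(d)); d=l-(a+b)/2;print(np.arctan2(-d[0],d[1]))
d=W(262,231,.05)-W(512,211,.05);print('front',np.arctan2(-d[0],d[1]))
# spindle flat edge (tip z .075): crop (257,258)-(320,256)
d=W(311.4,181.6,.075)-W(324,181.2,.075);print('flat',np.arctan2(-d[0],d[1]),np.linalg.norm(d))
E
python3 -m jog '[0.087,0.005,-0.025,0,0, 0.087,0.005,-0.055,0,0, 0.087,0.005,-0.055,0.01,0, 0.087,0.005,-0.055,0.015,0, 0.087,0.002,-0.055,0.02,0, 0.087,0,-0.045,0,0, 0.087,0,0,0,0, 0.087,0,0,0,0]'
python3 - <<'E'
from h import *
np.set_printoptions(precision=4,suppress=True)
o=robot.get_obs();im=robot.camera('wrist');cv2.imwrite('pics/w2.png',im)
print(o['time'],o['position'],o['tool_rot'],o['q'])
for r in robot.outline_of('wrist','knob_centre')[:1]:
    print(r['conf'],r['extent'],at('wrist',*r['extent'][:2],.012,o))
    u,v=map(int,r['extent'][:2]);print(u-55,v-45)
    cv2.imwrite('pics/w2c.png',cv2.resize(im[v-45:v+45,u-55:u+55],None,fx=6,fy=6,interpolation=2))
E
```

```text
marks yaw 0.09463512947338613 [ 0.4933 -0.0617  0.053 ] 0.05630180307259597
0.09347650246475517
front 0.08521723909495017
flat 0.03269619158858744 0.011403005487650882
time: 4.2
position: [0.5166, 0.2292, 0.1995]
tool_rot: [1.0, 0.001, -0.0, 0.0]
ft_force: [0.2, -0.7, 0.4]
grip_width: 0.0866
grip_force: 0.0
4.2 [0.5166 0.2292 0.1995] [ 1.      0.001  -0.0001  0.0003] [ 0.2201  0.5048  1.6304 -0.0006  1.0068  1.7893]
0.94 [315.1, 180.9, 44.3, 53.2] [0.5187 0.2307 0.012 ]
260 135
```

View pics/w2c.png

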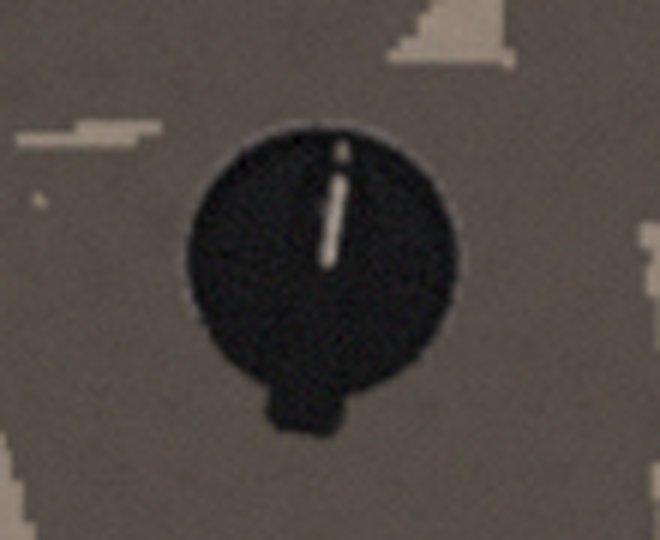

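The crop shows the skirt centred at about (314,178) in the full image. The white line runs from (314.5,178.7) to (317.2,165) and the blunt end is at (311,206), so the pointer is near +x and turned slightly clockwise.

```bash
python3 - <<'E'
from h import *
np.set_printoptions(precision=4,suppress=True)
o=robot.get_obs();W=lambda u,v,z:at('wrist',u,v,z,o)
im=cv2.imread('pics/w2.png')
m=(im.max(2)<45).astype(np.uint8)[135:225,260:370]
n,lab,st,ce=cv2.connectedComponentsWithStats(m);k=1+np.argmax(st[1:,4]);c,_=cv2.findContours((lab==k).astype(np.uint8),0,1)
p=max(c,key=cv2.contourArea)[:,0]+[260,135]
q=np.array([W(*x,.012)[:2] for x in p if x[1]<195])
A=np.c_[2*q,np.ones(len(q))];s=np.linalg.lstsq(A,(q**2).sum(1),rcond=None)[0];print('skirt',s[:2],np.sqrt(s[2]+s[:2]@s[:2]))
a,b=W(314.5,178.7,.034),W(317.2,165,.034);d=b-a;print('line yaw',np.arctan2(d[1],d[0]),a,b)
e=W(310.8,206.5,.034);d=b-e;print('bar yaw',np.arctan2(d[1],d[0]),(a+b)/2,e, 'blunt-skirt',np.arctan2(s[1]-e[1],s[0]-e[0]))
yaw=2*np.arctan2(o['tool_rot'][1],o['tool_rot'][0]);print('tool yaw',yaw, o['position'])
E
```

```text
skirt [0.5213 0.2317] 0.020859917316338836
line yaw -0.1926738162293295 [0.5261 0.2304 0.034 ] [0.5384 0.228  0.034 ]
bar yaw -0.15154727843565544 [0.5322 0.2292 0.034 ] [0.5001 0.2338 0.034 ] blunt-skirt -0.09931424823154851
tool yaw -0.00016818178650343011 [0.5168 0.2283 0.1997]
```

```bash
python3 -m jog '[0.06,0.0045,-0.003,0.015,0.9, 0.06,0,0,0.035,0, 0.06,0,0,0.04,0, 0.06,0,0,0.035,0, 0.06,0,0,0.02,0, 0.06,0,0,0.012,0, 0.05,0,0,0.006,0, 0.0,0,0,0,0, 0.0,0,0,0,0, 0.0,0,0,0,0, 0.0,0,0,0,0, 0.0,0,0,0,0]' 30
```

```text
time: 5.8
position: [0.5213, 0.2326, 0.0368]
tool_rot: [0.997, -0.078, 0.0, -0.0]
ft_force: [-0.3, 0.0, 2.0]
grip_width: 0.0117
grip_force: 30.0
```

Gripped at 11.7 mm opening. Next I lift and carry it to above the spindle.

```bash
python3 -m jog '[0,0,0,-0.02,0, 0,0,0,-0.04,0, 0,0,0,-0.04,0, 0,0.001,0.02,-0.02,0, 0,0.003,0.05,0,0, 0,0.003,0.05,0,0, 0,0.003,0.05,0,0, 0,0.004,0.05,0,0, 0,0.003,0.045,0,0, 0,0.002,0.0298,0,0, 0,0,0,0,-0.7, 0,0,0,0.015,-0.71, 0,0,0,0.012,0, 0,0,0,0,0, 0,0,0,0,0]' 30
python3 - <<'E'
from h import *
np.set_printoptions(precision=4,suppress=True)
o=robot.get_obs();print(o['position'],o['q'],2*np.arctan2(o['tool_rot'][1],o['tool_rot'][0]))
ims=[]
for c in ['scene','side','wrist']:
    im=robot.camera(c);cv2.imwrite(f'pics/{c}3.png',im)
    for l in ['knob_centre','spindle_tip','tap_bezel']:
        print(c,l,[(round(r['conf'],2),np.round(r['extent'],1).tolist()) for r in robot.look_for(c,l)[:3]])
    if c!='wrist':
        p=proj(c,[.494,-.0615,.07]);u,v=p.astype(int);print(c,'crop origin',u-35,v-45)
        ims.append(cv2.resize(im[v-45:v+25,u-35:u+35],(390,390),interpolation=2))
    else: ims.append(cv2.resize(im,(640,400))[:, 125:515])
ims[2]=cv2.resize(ims[2],(380,390))
cv2.imwrite('pics/c3.png',np.hstack(ims[:2]));cv2.imwrite('pics/c3w.png',ims[2])
E
```

```text
time: 7.68
position: [0.4944, -0.0616, 0.1296]
tool_rot: [0.999, 0.045, 0.0, 0.0]
ft_force: [0.2, -0.6, -0.3]
grip_width: 0.0117
grip_force: 30.0
[ 0.4944 -0.0616  0.1296] [-0.3486  0.5418  1.8527  0.      0.747   1.1326] 0.08964358041652114
scene knob_centre [(0.68, [398.6, 206.2, 29.5, 19.9]), (0.6, [403.3, 189.4, 22.4, 22.1])]
scene spindle_tip [(0.39, [400.9, 203.1, 5.0, 7.1])]
scene tap_bezel [(0.88, [400.1, 207.4, 26.5, 21.3]), (0.29, [400.1, 205.2, 4.1, 11.8])]
scene crop origin 364 155
side knob_centre [(0.75, [267.1, 243.2, 27.1, 23.0]), (0.63, [362.2, 289.9, 230.7, 139.5])]
side spindle_tip []
side tap_bezel [(0.93, [269.4, 259.9, 29.8, 23.6])]
side crop origin 234 208
wrist knob_centre [(0.65, [317.1, 248.1, 77.5, 71.4])]
wrist spindle_tip []
wrist tap_bezel [(0.79, [318.7, 208.3, 103.6, 69.8])]
```

View pics/c3.png

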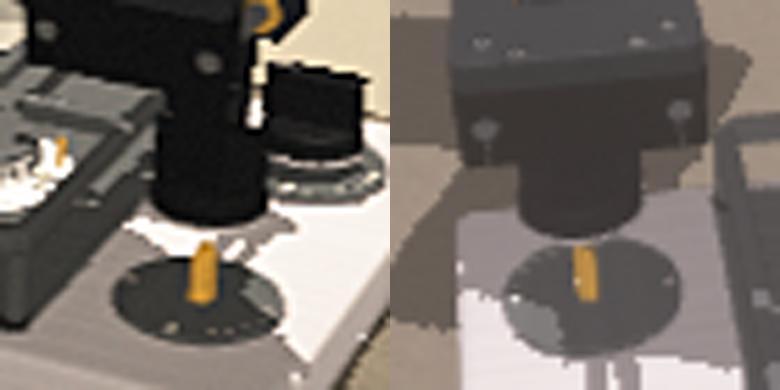

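View pics/wrist3.png

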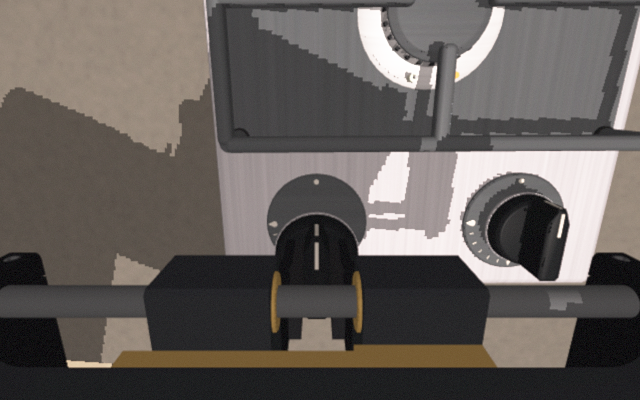

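The knob hangs above the spindle in both fixed views. The wrist view shows its white line (317,225-270) in line with the off dot at (316,182). Next I check the lateral offset numerically.

```bash
python3 - <<'E'
from h import *
np.set_printoptions(precision=2,suppress=True)
for c,o in [('scene',(364,155)),('side',(234,208))]:
    im=cv2.imread(f'pics/{c}3.png').astype(int)
    # brass centroid per row
    b=(im[:,:,2]-im[:,:,0]>60); u0,v0=o
    for v in range(v0+35,v0+62):
        w=np.where(b[v,u0+28:u0+45])[0]
        if len(w): print(c,v,'brass',u0+28+w.min(),u0+28+w.max(),end=';')
    print()
    for v in range(v0+24,v0+42,2): print(v,im[v,u0+18:u0+52].sum(1).tolist()) if c=='side' else print(v,(u0+18+np.where(im[v,u0+18:u0+52].sum(1)<110)[0])[[0,-1]])
    for z in (.105,.099,.0928,.075,.06,.053): print(z,proj(c,[.494,-.0615,z]))
    p=proj(c,[.494,-.0615,.075]);print('dx,dy px/mm',proj(c,[.495,-.0615,.075])-p,proj(c,[.494,-.0605,.075])-p)
E
```

```text
scene 198 brass 400 401;scene 199 brass 399 402;scene 200 brass 399 402;scene 201 brass 398 402;scene 202 brass 398 402;scene 203 brass 398 402;scene 204 brass 398 402;scene 205 brass 398 402;scene 206 brass 398 402;scene 207 brass 398 402;scene 208 brass 398 402;scene 209 brass 400 400;
179 [392 415]
181 [392 415]
183 [391 411]
185 [392 411]
187 [391 410]
189 [391 411]
191 [392 411]
193 [394 410]
195 [402 403]
0.105 [400.23 185.73]
0.099 [400.06 188.29]
0.0928 [399.88 190.92]
0.075 [399.38 198.39]
0.06 [398.96 204.59]
0.053 [398.77 207.45]
dx,dy px/mm [-0.43 -0.12] [-0.21  0.19]
side 252 brass 267 268;side 253 brass 267 270;side 254 brass 267 270;side 255 brass 267 270;side 256 brass 267 270;side 257 brass 267 270;side 258 brass 267 270;side 259 brass 267 270;side 260 brass 268 270;side 261 brass 268 270;
232 [236, 177, 165, 165, 165, 165, 165, 165, 165, 163, 165, 166, 166, 164, 164, 165, 164, 165, 166, 165, 165, 164, 164, 167, 165, 165, 166, 168, 167, 166, 169, 168, 168, 171]
234 [178, 165, 165, 167, 166, 167, 165, 165, 165, 165, 165, 166, 165, 166, 166, 166, 166, 166, 166, 165, 16
[... 764 characters left out ...]
14]
244 [274, 279, 283, 280, 275, 190, 172, 173, 174, 169, 168, 166, 166, 169, 167, 168, 169, 166, 169, 169, 168, 171, 169, 172, 168, 166, 166, 306, 418, 431, 430, 431, 431, 434]
246 [427, 418, 415, 419, 401, 227, 171, 171, 172, 172, 172, 175, 175, 178, 181, 181, 182, 181, 177, 173, 172, 173, 171, 171, 169, 168, 302, 421, 439, 439, 439, 433, 436, 432]
248 [429, 429, 427, 430, 429, 414, 302, 193, 172, 175, 174, 172, 172, 173, 173, 175, 173, 172, 175, 172, 171, 171, 171, 264, 391, 412, 430, 432, 433, 434, 433, 435, 431, 432]
0.105 [268.47 239.58]
0.099 [268.67 241.98]
0.0928 [268.88 244.44]
0.075 [269.47 251.39]
0.06 [269.95 257.11]
0.053 [270.17 259.74]
dx,dy px/mm [ 0.5  -0.03] [ 0.01 -0.31]
```

The skirt is about 0.9 mm short in x relative to the spindle, and both views agree. I'll correct that and lower to just past the mouth.

```bash
python3 -m jog '[0,0.0009,0,0.006,0, 0,0,0,0.008,0, 0,0,0,0.003,0, 0,0,0,0.002,0, 0,0,0,0.002,0, 0,0,0,0,0]' 30
python3 -m jog '[0,0,0,0.002,0, 0,0,0,0.002,0, 0,0,0,0,0]'
```

```text
time: 9.02
position: [0.4952, -0.0616, 0.1085]
tool_rot: [0.999, 0.045, 0.0, 0.0]
ft_force: [0.4, 0.0, -0.0]
grip_width: 0.0117
grip_force: 30.0
time: 9.4
position: [0.4955, -0.0617, 0.1045]
tool_rot: [0.999, 0.045, 0.0, 0.0]
ft_force: [1.3, -0.2, -0.6]
grip_width: 0.0115
grip_force: 30.0
```

It has gone on about 7 mm with no axial force. I continue to home.

```bash
python3 -m jog '[0,0,0,0.002,0, 0,0,0,0.002,0, 0,0,0,0.0015,0, 0,0,0,0,0]'
python3 -m jog '[0,0,0,0.001,0, 0,0,0,0.001,0, 0,0,0,0,0]'
```

```text
time: 9.9
position: [0.4955, -0.0617, 0.0989]
tool_rot: [0.999, 0.045, 0.0, 0.0]
ft_force: [2.0, 0.5, -0.8]
grip_width: 0.0119
grip_force: 30.0
time: 10.28
position: [0.4955, -0.0617, 0.0973]
tool_rot: [0.999, 0.045, 0.0, 0.0]
ft_force: [2.0, -0.1, 2.9]
grip_width: 0.0118
grip_force: 30.0
```

```bash
python3 -m jog '[0,-0.0005,0,0.001,0, 0,0,0,0.002,0, 0,0,0,0.0015,0, 0,0,0,0,0]'
python3 -m jog '[0,0,0,0.001,0, 0,0,0,0.001,0, 0,0,0,0,0]'
```

```text
time: 10.78
position: [0.4955, -0.0618, 0.093]
tool_rot: [0.999, 0.045, 0.001, 0.0]
ft_force: [2.4, 1.1, 6.7]
grip_width: 0.0115
grip_force: 30.0
time: 11.15
position: [0.4955, -0.0618, 0.0916]
tool_rot: [0.999, 0.045, 0.001, 0.0]
ft_force: [2.7, 2.3, 10.1]
grip_width: 0.012
grip_force: 30.0
```

```bash
python3 -m jog '[0,0,0,0.0005,0, 0,0,0,0.0005,0, 0,0,0,0,0]' 50
python3 -m jog '[0,0,0,0.0005,0, 0,0,0,0.0005,0, 0,0,0,0,0]'
```

```text
time: 11.52
position: [0.4956, -0.0618, 0.0914]
tool_rot: [0.999, 0.045, 0.001, 0.0]
ft_force: [2.0, 2.5, 19.1]
grip_width: 0.0115
grip_force: 50.0
time: 11.9
position: [0.4956, -0.0618, 0.0912]
tool_rot: [0.999, 0.045, 0.002, 0.001]
ft_force: [-0.4, 2.5, 25.8]
grip_width: 0.0116
grip_force: 50.0
```

It's on the hard stop at 26 N. Now the anticlockwise turn (negative roll), with a check early on.

```bash
python3 -m jog '[0,0,0,0,-0.5, 0,0,0,0,-0.5, 0,0,0,0,-0.5, 0,0,0,0,-0.5, 0,0,0,0,-0.5, 0,0,0,0,-0.5, 0,0,0,0,0]' 50; python3 -c "
from rig import robot;print(robot.get_obs()['moment'])"
```

```text
time: 12.78
position: [0.4953, -0.061, 0.0912]
tool_rot: [0.953, 0.302, 0.001, 0.0]
ft_force: [0.0, 5.0, 26.0]
grip_width: 0.0116
grip_force: 50.0
[ 0.87573187  0.01295658 -0.03462268]
```

```bash
python3 -m jog '[0,0.0005,-0.0006,0,-0.5, 0,0,0,0,-0.5, 0,0,0,0,-0.5, 0,0,0,0,-0.5, 0,0,0,0,-0.5, 0,0,0,0,-0.5, 0,0,0,0,-0.5, 0,0,0,0,-0.5, 0,0,0,0,0]' 50; python3 -c "
from rig import robot;print(robot.get_obs()['moment'])"
```

```text
time: 13.9
position: [0.4944, -0.06, 0.0912]
tool_rot: [0.792, 0.61, 0.0, -0.0]
ft_force: [-2.7, 5.0, 28.1]
grip_width: 0.0117
grip_force: 50.0
[ 0.81241604  0.19805958 -0.03859401]
```

```bash
python3 -m jog '[0,0.0007,-0.0006,0,-0.5, 0,0,0,0,-0.5, 0,0,0,0,-0.5, 0,0,0,0,-0.5, 0,0,0,0,-0.5, 0,0,0,0,-0.5, 0,0,0,0,0, 0,0,0,0,0]' 50
python3 - <<'E'
from h import *
o=robot.get_obs();print(o['moment'],2*np.arctan2(o['tool_rot'][1],o['tool_rot'][0]),o['q'])
im=robot.camera('wrist');cv2.imwrite('pics/w5.png',im)
s=robot.camera('scene');cv2.imwrite('pics/s5.png',s)
cv2.imwrite('pics/c5.png',np.hstack([cv2.resize(im[120:320,180:430],(500,400)),cv2.resize(s[160:240,370:430],(300,400),interpolation=2)]))
E
```

```text
time: 14.9
position: [0.4934, -0.0597, 0.0912]
tool_rot: [0.607, 0.794, -0.0, -0.0]
ft_force: [-3.2, 1.9, 28.8]
grip_width: 0.0117
grip_force: 50.0
[ 0.3204935   0.46667986 -0.01229918] 1.8359991358307532 [-3.45428558e-01  6.12387005e-01  1.87801522e+00 -3.08139815e-04
  6.51809093e-01 -6.10386342e-01]
```

View pics/c5.png

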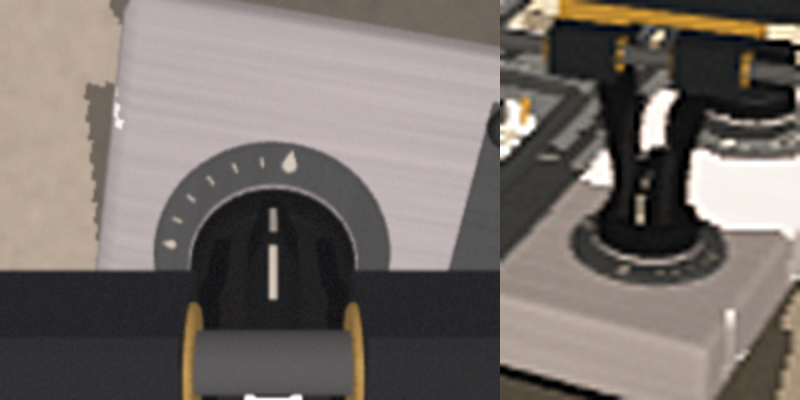

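The pointer is just past the large-flame mark at (290,160) in the crop, which covers the play. The skirt is down against the bezel and the push is holding at 29 N.

```bash
python3 -c "
from rig import robot;print(robot.hand_in())"
```

```text
the job is handed in; nothing more can be done
None
```

The knob is home on the spindle, pressed fully in and turned 1.75 rad anticlockwise to cover the play (spindle estimated at the large-flame mark, about 1.55–1.65 rad), still gripped and pushed with about 29 N; handed in at about 15 s, result not reported.

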